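Indent the square test block with the spring indenter and park it

TASK

Take the spring indenter out of its leaning rest and stand it upright in the middle of the square test block on the tester plate, setting it down gently. Let go of it, press its plunger fully down to the stop without ramming it, hold it there for a second and let it spring back; then pick the indenter up again and park it standing upright in the low grey tray. Leave the bottle, jar and beaker where they are.

Things in the scene. Friction and masses are not known exactly. Their poses are not given: they have to be found in the camera images.
- indenter: loose bare-metal spring indenter, 0.46 kg (varies): foot 54 mm dia x 12 mm, cylindrical body 36 mm dia from 12 to 85 mm above the underside, plunger rod 12 mm dia, head 26 mm dia x 10 mm, its top at 115 mm. Origin: centre of the underside; z axis runs up to the head. Starts leaning 35 degrees from vertical in the rest, head away from the robot (within 25 degrees of +x); it lifts straight up out
- plunger (a joint): plunger travel, m: 0 is up (sprung out), 0.018 is fully down at its hard stop. Spring: 3 N to start moving, 12 N at the stop
- plunger_top (a point): centre of the top face of the plunger head; it moves down with the plunger
- rest: fixed aluminium leaning rest on a grey foot plate 130 x 80 mm: sloping seat with low sides and lip for the indenter's foot, and a saddle 20 mm wide under the body, up to 80 mm along it; the body's flanks are clear. Origin: on the table, 40 mm below the indenter's underside centre; x axis: the direction of the lean
- plate: fixed grey steel tester plate 230 x 280 mm, top 25 mm above the table, carrying the two test blocks. Origin: centre, at table height
- square_block: fixed square steel test block 80 x 80 mm, 30 mm high, on the plate (the place for the indenter). Origin: centre of its underside; x, y along its sides
- square_top (a point): centre of the top face of the square block, 55 mm above the table
- round_block: fixed round steel test block, 72 mm diameter, 22 mm high, on the plate; not to be used
- tray: fixed low grey parking tray 90 x 90 mm outside, 80 x 80 mm inside, rim 16 mm above the table. Origin: centre of its underside; x, y along its sides
- tray_in (a point): centre of the tray's inner floor, 5 mm above the table
- amber_bottle: loose amber bottle, 60 mm diameter, 125 mm high, bystander. Origin: centre of its underside
- white_jar: loose white jar, 56 mm diameter, 70 mm high, bystander. Origin: centre of its underside
- beaker: loose glass beaker, 66 mm diameter, 75 mm high, bystander. Origin: centre of its underside
Mind the look-alikes: they are no part of the job. Leave any green or pink look-alike of the indenter alone.

How it is judged:
By the outcome, as a careful person would: the job done as asked, in the order asked, and still so for the second after the job is handed in, with the robot touching nothing.
It also fails if it takes over 72 s, if anything falls off the work surface, if the arm or the gripper's body presses on something with over 40 N, if the wrist force passes 120 N, or if a joint passes its speed limit or range.

ROBOT

A 7-joint arm with a two-finger parallel gripper is mounted at the origin on the work surface. World frame = base frame: x ahead of the robot, y to its left, z up, the work surface at z = 0. Lengths are in mm, angles in rad, forces in N, time in s.
With the tool pointing down it reaches from about 350 to 775 mm from the base axis. Payload 3.1 kg.
Tool frame: the origin (TCP) lies at the very end of the fingers, on their centre line; the grasp point (between the pads) lies 19 mm behind it; z points along the fingers, y is the line along which they close (so a half turn about z gives the same grasp; the last joint's range is limited). The gripper opens to 85 mm and grips with 20 to 120 N. Pads are 22 mm wide; open, the fingers measure 114 mm over their backs; the gripper's body (76 mm by 85 mm) begins 54 mm behind the grasp point. The pads swing forward as they close: fully open they stand 13 mm farther back than shut.
Start: joints at [1.295, 0.311, 0.014, 1.512, -0.004, 1.319, -0.027], TCP at [127.454, -535.045, 231.304] pointing down, gripper open.
Joint ranges: [-2.7, 2.7], [-0.3, 1.91], [-1.27, 1.3], [0.12, 2.57], [-1.44, 4.58], [0.2, 2.03], [-3.05, 3.05]. Speed limits (rad/s): [2.79, 2.79, 3.14, 3.14, 3.14, 3.14, 3.14].

INTERFACE

Orientations are given as [roll, pitch, yaw] about the fixed x, y, z axes, in that order (R = Rz(yaw) Ry(pitch) Rx(roll)).
In Python, from plant import ctrl gives the robot as it stands. Calls block until the motion is done:
- ctrl.move_ptp(position, orientation): joint-space move of the TCP to a pose.
- ctrl.move_linear(position, orientation=None, speed=150): straight line of the TCP; orientation=None keeps the orientation; speed is the mean speed in mm/s.
- ctrl.move_j(angles): joint-space move.
- ctrl.ungrasp() and ctrl.gripper_close(grasp_force=None): open the fingers fully, or close them until they stop; grasp_force is the grip in N (None keeps the last).
- ctrl.pause(seconds).
- ctrl.inverse_kinematics(position, orientation): joint angles nearest the present ones, or None.
- ctrl.get_state(): the state.
- ctrl.grab_frame(name): name is "scene" or "side" or "wrist"; returns a dict with "frame" (420x560x3 uint8, blue, green, red), "depth" (420x560 float32, mm along the optical axis (not along the pixel's ray), 0 where there is no reading), "vertical_fov" (degrees; the focal length in pixels is half the picture's height over the tangent of half this angle, whatever the lens; pixels are square), "cx", "cy" (the principal point, pixels), "R" (3x3) and "t" (3): a world point X has camera coordinates R X + t. Camera axes: x right, y down, z forward; pixel columns grow to the right and rows downward; lengths in mm; the calibration is good to about 2 mm. A picture is of the moment at which its call begins.
A pose or a line that the arm cannot do raises ctrl.MotionError and nothing moves.
- ctrl.job_done(): hands the job in; it is judged then, once.
Trained networks look in a picture, given as the dict that the camera call returned (one of the last four; its "shot" number tells which), for a name from the list of things; names that differ only in an ending like _2 or _b are one class to them, and where a whole thing is asked for, a point or a joint stands for the part that bears it (a point fixed in the world has none). Each returns a list of dicts, best first, with "conf" (0 to 1); they miss things now and then, are a little off and sometimes report something else, mostly with a low value. They report only what shows in the picture. A call takes as long as a camera call. They do not tell look-alikes from the thing itself.
- ctrl.cut_out(picture, target): "mask" (420x560 bool, what is visible of it) and "uv" ([column, row] in pixels, amid what is visible of it).
- ctrl.place_of(picture, target): "uv" ([column, row] in pixels: a listed point, or the origin of a listed thing).
The state is a dict: "clock": time; "joint_positions": joint angles; "joint_vel": joint speeds; "effort": joint torques, N m; "tool_pos": TCP position; "eef_rot": TCP orientation; "wrist_force": force on the tool from outside, world axes, zero at the start; "torque": the same for the moment, N m; "opening": opening from 0.0 (shut) to 1.0 (fully open); "finger_force": force on a finger pad.
Only numpy, scipy, OpenCV 4.12 (cv2) and the standard library are available. Lean on these libraries where they do the work, as an engineer would, in place of code of your own. Each camera call takes 0.05 s, during which the arm holds its last target. There are 200 camera calls.

## Working session

There is one attempt and no reset: what is moved stays moved. The work goes in short steps, each a Python script; the robot and the scene stay as the last script left them, time stands still between calls to the robot, and variables do not carry over. Pictures are saved under pics/ and viewed, at most 10 in all, crops included, and the job is handed in when it is done.

```bash
ls; mkdir -p pics
cat > h.py <<'E'
import numpy as np, cv2
from plant import ctrl
def K(p):
    h=p["frame"].shape[0]; f=h/2/np.tan(np.radians(p["vertical_fov"])/2); return f
def unproj(p,uv,d):
    f=K(p); c=np.array([(uv[0]-p["cx"])*d/f,(uv[1]-p["cy"])*d/f,d]); return np.array(p["R"]).T@(c-np.array(p["t"]))
def onz(p,uv,z):
    R=np.array(p["R"]);o=-R.T@np.array(p["t"]);f=K(p)
    r=R.T@np.array([(uv[0]-p["cx"])/f,(uv[1]-p["cy"])/f,1]); return o+r*(z-o[2])/r[2]
def cloud(p,mask=None):
    d=p["depth"]; m=(d>0) if mask is None else (d>0)&mask
    v,u=np.nonzero(m); z=d[v,u]; f=K(p)
    return (np.c_[(u-p["cx"])*z/f,(v-p["cy"])*z/f,z]-np.array(p["t"]))@np.array(p["R"])
E
python3 - <<'E'
from h import *
s=ctrl.get_state(); print(s["clock"],s["wrist_force"],s["eef_rot"])
fr=[]
for n in ["scene","side"]:
    p=ctrl.grab_frame(n); fr.append(p["frame"])
    print(n,(-np.array(p["R"]).T@np.array(p["t"])).round())
    np.savez(f"{n}0.npz",**p)
    for t in ["indenter","plunger_top","rest","square_block","square_top","tray","tray_in","plate","amber_bottle","white_jar","beaker","round_block"]:
        zz={"square_top":55,"tray_in":5,"square_block":25}.get(t,0)
        for r in ctrl.place_of(p,t)[:3]:
            if r["conf"]>.15: print(n,t,round(r["conf"],2),np.round(r["uv"]),onz(p,r["uv"],zz).round(1), "d",unproj(p,r["uv"],float(p["depth"][int(np.clip(r["uv"][1],0,419)),int(np.clip(r["uv"][0],0,559))])).round())
    cv2.imwrite(f"pics/{n}0.png",p["frame"])
E
```

```text
pics
0.0 [ 0.20317043  0.10989498 -0.13702813] [-3.13926989e+00  1.11411322e-04  2.33857869e-01]
scene [1448. -473.  787.]
scene indenter 0.9 [154. 243.] [ 447.4 -458.5    0. ] d [ 501. -459.   42.]
scene indenter 0.65 [151. 221.] [ 341.3 -452.7    0. ] d [ 375. -453.   24.]
scene indenter 0.58 [202. 226.] [ 421.  -317.2    0. ] d [ 505. -330.   64.]
scene plunger_top 0.62 [130. 276.] [ 556.7 -532.2    0. ] d [1448. -473.  787.]
scene plunger_top 0.45 [212. 209.] [ 344.2 -271.5    0. ] d [ 533. -306.  134.]
scene rest 0.96 [204. 239.] [ 478.1 -325.6    0. ] d [ 506. -330.   23.]
scene square_block 0.67 [307. 241.] [619.2 -74.6  25. ] d [649. -89.  52.]
scene square_top 0.69 [310. 232.] [620.9 -68.2  55. ] d [620. -68.  54.]
scene tray 0.59 [392. 201.] [506.  268.7   0. ] d [508. 267.   2.]
scene tray_in 0.81 [398. 199.] [511.3 287.2   5. ] d [509. 289.   3.]
scene plate 0.75 [322. 237.] [587.5 -15.8   0. ] d [645. -46.  53.]
scene amber_bottle 0.7 [160. 303.] [ 673.3 -477.6    0. ] d [ 694. -478.   21.]
scene white_jar 0.61 [418. 270.] [797.8 158.    0. ] d [805. 151.   9.]
scene bea
[... 1140 characters left out ...]
 0.64 [324. 203.] [ 476.7 -325.3    0. ] d [ 471. -289.   25.]
side tray 0.17 [268. 263.] [581.6  17.6   0. ] d [567.  68.  46.]
side tray_in 0.58 [267. 334.] [513.5 288.6   5. ] d [514. 286.   2.]
side plate 0.6 [275. 252.] [573.1 -32.9   0. ] d [558.  21.  47.]
side amber_bottle 0.73 [282. 174.] [ 660.8 -478.     0. ] d [ 655. -457.   13.]
side amber_bottle 0.2 [275. 256.] [570.9 -17.1   0. ] d [557.  33.  44.]
side white_jar 0.65 [185. 285.] [786.3 161.3   0. ] d [770. 191.  31.]
side beaker 0.74 [230. 213.] [ 772.1 -195.3    0. ] d [ 760. -164.   24.]
side beaker 0.66 [264. 236.] [ 627.2 -102.6    0. ] d [606. -33.  57.]
side beaker 0.59 [186. 286.] [781.4 165.2   0. ] d [766. 194.  30.]
```

View pics/scene0.png

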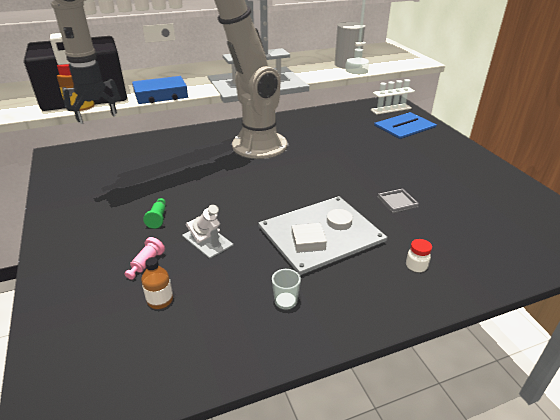

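View pics/side0.png

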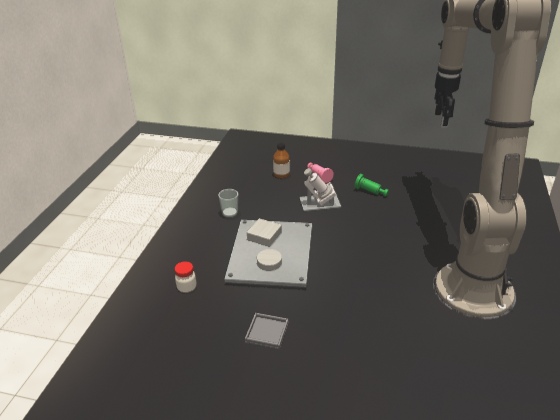

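Scene view: the bare-metal indenter stands in the rest at (206,224). The look-alikes are green, lying at (155,213), and pink, lying at (145,258). By the description I choose the metal one in the rest. Next I move above it for a wrist view, plus a close crop to check the choice.

Run:
```python
from h import *
ctrl.move_ptp([440,-345,330],[np.pi,0,0.3])
p=ctrl.grab_frame("wrist"); np.savez("w0.npz",**p)
print("cam",(-np.array(p["R"]).T@np.array(p["t"])).round(),ctrl.get_state()["clock"])
for t in ["indenter","plunger_top","rest"]:
    for r in ctrl.place_of(p,t)[:3]:
        z={"indenter":40,"plunger_top":134,"rest":0}[t]
        print(t,round(r["conf"],2),np.round(r["uv"]),onz(p,r["uv"],z).round(1))
q=np.load("scene0.npz")
crop=cv2.resize(q["frame"][175:290,110:250],(511,420))
cv2.imwrite("pics/a.png",cv2.resize(np.hstack([crop,p["frame"]]),(800,314)))
for m in ctrl.cut_out(p,"indenter")[:2]:
    pts=cloud(p,m["mask"]); print(m["conf"],m["uv"],len(pts),pts.min(0),pts.max(0))
for yaw,s in [(.3,1),(.3+np.pi,-1),(.3-np.pi,-1)]:
    for P in ([520,-315,90],[570,-290,180]): print(yaw,ctrl.inverse_kinematics(P,[np.pi,s*.61,yaw]))
```

```text
cam [ 514. -323.  472.] 2.7667
indenter 0.74 [274. 143.] [ 476.3 -324.    40. ]
indenter 0.62 [362. 156.] [ 495.5 -445.7   40. ]
indenter 0.56 [334. 229.] [ 383.3 -444.9   40. ]
plunger_top 0.63 [266.  86.] [ 536.2 -300.3  134. ]
plunger_top 0.61 [438. 123.] [ 554.2 -481.8  134. ]
plunger_top 0.59 [288. 278.] [ 335.6 -386.8  134. ]
0.91 [270.9, 122.8] 2588 [ 451.75664654 -351.0718284     6.47899999] [ 544.97565854 -278.63438414  141.58326217]
0.67 [316.0, 249.1] 1697 [ 255.79262644 -477.06385914   -0.78383613] [ 389.20668354 -396.60884528   55.50189122]
0.3 [ 0.39698563  0.91607541 -0.17329393  1.02890526  0.44939113  1.74011436
 -1.06311008]
0.3 [ 0.33497362  0.96491662 -0.20091869  0.71203377  0.4753414   2.00587045
 -1.0124888 ]
3.441592653589793 [ 0.63355024  1.01897831 -0.73770447  1.01339016  0.81491278  1.89391559
  1.87834878]
3.441592653589793 [ 0.38393383  0.97848621 -0.35190015  0.70754571  0.57732967  2.0321283
  2.08440364]
-2.8415926535897933 [ 0.63355024  1.01897831 -0.73770447  1.01339016  0.81491278  1.89391559
  1.87834878]
-2.8415926535897933 [ 0.38393383  0.97848621 -0.35190015  0.70754571  0.57732967  2.0321283
  2.08440364]
```

View pics/a.png

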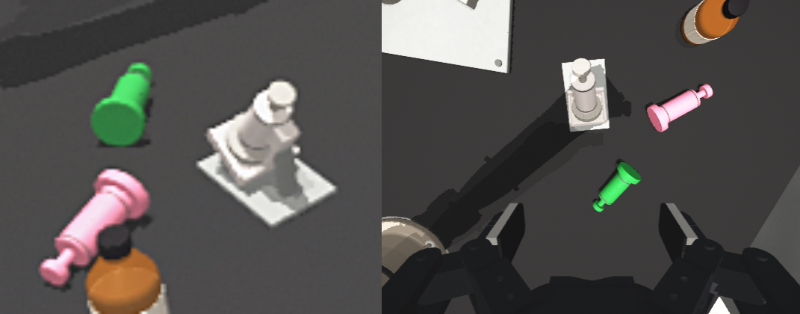

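Left crop: the bare-metal indenter in the rest, plainly distinct from the green and pink ones. Wrist view: foot plate at about (585,95), with the head up-image, away from the robot. Now a refined fit of the indenter axis, block and tray.

```bash
cat > fit.py <<'E'
from h import *
from scipy.optimize import least_squares
p=dict(np.load("w0.npz"))
def ax(q,tilt=np.radians(35)): return np.array([np.sin(tilt)*np.cos(q),np.sin(tilt)*np.sin(q),np.cos(tilt)])
def fit(C,x0):
    x0=np.array(x0,float)
    def sr(x):
        d=C-np.array([x[0],x[1],40+x[3]]); a=ax(x[2]); s=d@a; return s,np.linalg.norm(d-np.outer(s,a),axis=1)
    for _ in range(6):
        s,r=sr(x0)
        b=(s>16)&(s<82)&(abs(r-18)<6); h=(s>106)&(s<113)&(abs(r-13)<4); t=(r<11)&(abs(s-115)<5)
        def res(x):
            s,r=sr(x); return np.r_[r[b]-18,r[h]-13,s[t]-115]
        o=least_squares(res,x0,loss="soft_l1"); x0=o.x
    print(b.sum(),h.sum(),t.sum(),"rms",np.sqrt(np.mean(res(x0)**2)).round(2),x0[[0,1,3]].round(1),np.degrees(x0[2]).round(1)); return x0
if __name__=="__main__":
    for n in ["w0","scene0","side0"]:
        C=cloud(dict(np.load(n+".npz"))); C=C[(abs(C[:,0]-500)<70)&(abs(C[:,1]+315)<60)&(C[:,2]>30)]
        fit(C,[476,-324,np.radians(22),0])
    for n in ["scene0","side0"]:
        C=cloud(dict(np.load(n+".npz")))
        for nm,c,z,w in (("block",(621,-69),55,55),("tray",(512,288),None,60)):
            m=(abs(C[:,0]-c[0])<w)&(abs(C[:,1]-c[1])<w)
            m&=(abs(C[:,2]-z)<4) if z else (C[:,2]>9)
            print(n,nm,m.sum(),cv2.minAreaRect(C[m][:,:2].astype(np.float32)),C[m].mean(0).round(1))
E
python3 fit.py
```

```text
852 101 311 rms 0.46 [ 4.739e+02 -3.255e+02 -4.000e-01] 22.2
168 16 52 rms 1.83 [ 472.2 -327.6    0.6] 22.4
197 14 16 rms 2.7 [ 4.727e+02 -3.271e+02  4.000e-01] 21.1
scene0 block 598 ((620.4671630859375, -74.16686248779297), (79.60062408447266, 83.89913940429688), 76.96398162841797) [622.6 -75.2  55.3]
scene0 tray 231 ((516.5826416015625, 276.9494934082031), (93.90382385253906, 97.13619232177734), 87.67471313476562) [519.3 277.2  13.8]
side0 block 406 ((617.53173828125, -70.95376586914062), (87.31385040283203, 82.80179595947266), 77.64828491210938) [616.7 -69.2  55.7]
side0 tray 396 ((515.8841552734375, 280.10382080078125), (95.3515853881836, 91.2714614868164), 89.15345001220703) [514.7 282.3  14.5]
```

Run:
```python
from h import *; from fit import ax
ctrl.move_ptp([545,-95,330],[np.pi,0,0.2])
p=ctrl.grab_frame("wrist"); C=cloud(p)
m=(abs(C[:,0]-620)<60)&(abs(C[:,1]+71)<60)&(abs(C[:,2]-55)<4)
print("block",m.sum(),cv2.minAreaRect(C[m][:,:2].astype(np.float32)),C[m].mean(0).round(1))
for r in ctrl.place_of(p,"square_top")[:2]: print(r["conf"],onz(p,r["uv"],55))
b=np.array([473.9,-325.5,39.6]); y=np.radians(22.2); a=ax(y); o=[np.pi,np.radians(35),y]
ctrl.move_ptp(b+145*a,o)
ctrl.move_linear(b+51*a,o,speed=60)
s=ctrl.get_state(); print(s["clock"],s["wrist_force"],s["tool_pos"],s["joint_positions"])
ctrl.gripper_close(50); s=ctrl.get_state(); print(s["wrist_force"],s["opening"],s["finger_force"],s["tool_pos"])
```

```text
block 4068 ((619.958740234375, -70.48412322998047), (80.17477416992188, 80.0911865234375), 76.93356323242188) [621.2 -70.3  54.8]
0.73 [624.67423623 -73.53738037  55.        ]
6.8583 [-0.02774471  0.92430517  0.08078443] [ 501.41590914 -314.31457975   81.61412475] [ 0.40911121  0.86336822 -0.20425087  1.15891252  0.49702565  1.65661177
 -1.03969853]
[ 1.422858   -0.84846539  1.44417139] 0.40757998454495825 50.458497405052185 [ 501.48997643 -314.7847677    81.53086752]
```

Run:
```python
from h import *
y=np.radians(22.2); o=[np.pi,0,y]
s0=np.array(ctrl.get_state()["tool_pos"])
ctrl.move_linear(s0+[0,0,110],speed=90)
s=ctrl.get_state(); print(s["clock"],s["wrist_force"],s["opening"],s["finger_force"])
ctrl.move_ptp([570,-150,210],o)
ctrl.move_linear([620,-70.5,55+51+25],o,speed=80)
s=ctrl.get_state(); print(s["clock"],s["wrist_force"],s["opening"],s["tool_pos"],s["eef_rot"])
np.save("bias.npy",s["wrist_force"])
ps=[]
for n in ["scene","side"]:
    p=ctrl.grab_frame(n); np.savez(n+"1.npz",**p); u,v=(310,225) if n=="scene" else (263,215)
    ps.append(cv2.resize(p["frame"][v-60:v+45,u-70:u+70],(400,300),interpolation=cv2.INTER_CUBIC))
cv2.imwrite("pics/b.png",np.hstack(ps))
```

```text
8.75 [-0.45422209  0.47166659 -5.65673005] 0.41200450126903243 50.1810085773468
11.1583 [ 0.19149812 -0.03677833 -5.70840421] 0.4093168175240662 [620.09982892 -71.23759821 131.41599368] [ 3.14079337e+00 -3.40861918e-04  3.86496605e-01]
```

View pics/b.png

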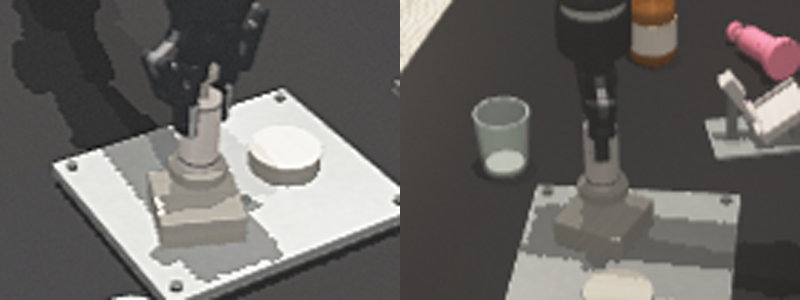

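The indenter is upright over the square block in both crops: scene crop about (200,150), side crop about (600,160). Now lowering to contact and releasing.

```bash
cat >> h.py <<'E'
def lower(x,y,z,zmin,o,bias,thr=2.0,step=1.0,speed=15):
    while z>zmin:
        z-=step; ctrl.move_linear([x,y,z],o,speed=speed)
        s=ctrl.get_state(); f=s["wrist_force"][2]-bias
        if f>thr: break
    print("contact z",z,"f",round(f,2),s["tool_pos"],s["clock"]); return z
E
python3 - <<'E'
from h import *
o=[np.pi,0,np.radians(22.2)]; X,Y=620,-70
ctrl.move_linear([X,Y,112],o,speed=40)
bias=ctrl.get_state()["wrist_force"][2]
z=lower(X,Y,112,98,o,bias)
s=ctrl.get_state(); print(s["torque"],s["wrist_force"])
ctrl.ungrasp(); ctrl.pause(0.2)
s=ctrl.get_state(); print(s["clock"],s["wrist_force"],s["tool_pos"],s["opening"])
ctrl.move_linear([X,Y,240],o,speed=130)
ctrl.gripper_close(30)
ctrl.move_ptp([525,-110,300],o)
p=ctrl.grab_frame("wrist"); np.savez("w1.npz",**p); cv2.imwrite("pics/c.png",p["frame"])
C=cloud(p); m=(abs(C[:,0]-620)<45)&(abs(C[:,1]+71)<45)
D=C[m]; D=D[D[:,2]>70]
for lo,hi in ((64,69.5),(137,144),(165,174)):
    q=D[(D[:,2]>lo)&(D[:,2]<hi)]; 
    if len(q): print(lo,len(q),q.mean(0).round(1),cv2.minEnclosingCircle(q[:,:2].astype(np.float32)))
print(D[:,2].max(),ctrl.get_state()["clock"])
for n in ["indenter","plunger_top"]:
    for r in ctrl.place_of(p,n)[:2]: print(n,r["conf"],np.round(r["uv"]),onz(p,r["uv"],55 if n=="indenter" else 170))
E
```

```text
contact z 106.0 f 8.36 [620.36479613 -70.02919334 107.28317899] 13.3833
[ 0.16805877  0.62092614 -0.0125828 ] [-2.99562328 -0.32748162  3.41317507]
14.1333 [-0.54909669 -0.31064161 -0.06135552] [620.01082854 -70.01445979 105.97157336] 1.00188453196255
137 483 [616.2 -71.8 139.7] ((619.5791015625, -70.00980377197266), 18.20075035095215)
165 819 [619.7 -70.1 169.8] ((619.6641845703125, -69.99217987060547), 12.740372657775879)
172.40162750534574 16.6833
indenter 0.74 [553. 177.] [ 658.95364311 -425.73604989   55.        ]
indenter 0.73 [483. 281.] [ 500.0097586  -426.47455924   55.        ]
plunger_top 0.78 [281.  84.] [620.51755174 -70.72371814 170.        ]
plunger_top 0.73 [556. 253.] [ 581.26878154 -372.42769639  170.        ]
```

View pics/c.png

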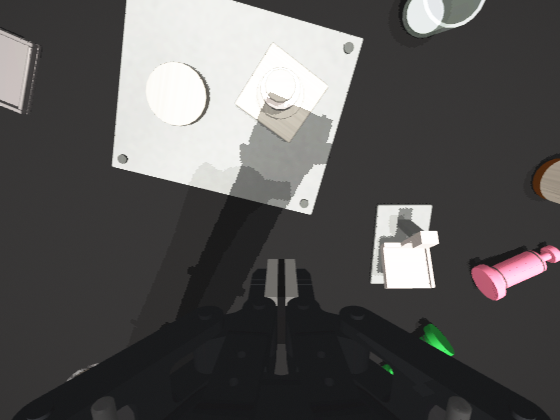

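The indenter stands upright and centred (head at (281,84) px; fitted (619.7, −70.0), top at 170 mm). Now the press.

Run:
```python
from h import *
o=[np.pi,0,np.radians(22.2)]; X,Y=619.8,-70
ctrl.move_ptp([X,Y,195],o); ctrl.move_linear([X,Y,174],o,speed=40); ctrl.pause(.2)
b=ctrl.get_state()["wrist_force"][2]; z=174; log=[]
while z>146:
    z-=1.0 if z>156 else 0.5
    ctrl.move_linear([X,Y,z],o,speed=15)
    s=ctrl.get_state(); f=s["wrist_force"][2]-b; log.append((z,round(s["tool_pos"][2],1),round(f,1)))
    if f>19: break
print(log); ctrl.pause(1.3)
s=ctrl.get_state(); print(s["clock"],s["wrist_force"],s["tool_pos"])
```

```text
[(173.0, np.float64(172.9), np.float64(0.5)), (172.0, np.float64(171.9), np.float64(-0.5)), (171.0, np.float64(170.9), np.float64(0.8)), (170.0, np.float64(170.3), np.float64(0.2)), (169.0, np.float64(169.4), np.float64(3.9)), (168.0, np.float64(168.3), np.float64(3.9)), (167.0, np.float64(167.2), np.float64(4.2)), (166.0, np.float64(166.2), np.float64(5.1)), (165.0, np.float64(165.2), np.float64(5.2)), (164.0, np.float64(164.3), np.float64(6.5)), (163.0, np.float64(163.5), np.float64(6.7)), (162.0, np.float64(162.6), np.float64(6.3)), (161.0, np.float64(161.8), np.float64(6.8)), (160.0, np.float64(160.8), np.float64(7.0)), (159.0, np.float64(160.0), np.float64(8.7)), (158.0, np.float64(159.1), np.float64(8.7)), (157.0, np.float64(158.2), np.float64(8.6)), (156.0, np.float64(157.3), np.float64(9.4)), (155.5, np.float64(156.9), np.float64(10.2)), (155.0, np.float64(156.5), np.float64(9.5)), (154.5, np.float64(156.0), np.float64(10.2)), (154.0, np.float64(155.6), np.float64(9.8)), (153.5, np.float64(155.2), np.float64(11.0)), (153.0, np.float64(154.7), np.float64(11.2)), (152.5, np.float64(154.3), np.float64(10.9)), (152.0, np.float64(153.8), np.float64(11.1)), (151.5, np.float64(153.4), np.float64(11.7)), (151.0, np.float64(153.0), np.float64(10.7)), (150.5, np.float64(152.6), np.float64(11.6)), (150.0, np.float64(152.2), np.float64(11.4)), (149.5, np.float64(152.2), np.float64(13.5)), (149.0, np.float64(152.1), np.float64(14.8)), (148.5, np.float64(152.1), np.float64(17.0)), (148.0, np.float64(152.1), np.float64(18.3)), (147.5, np.float64(152.1), np.float64(20.5))]
28.35 [-6.10026791  0.97504022 20.19811017] [620.59120161 -69.95797821 152.07866563]
```

Run:
```python
from h import *
o=[np.pi,0,np.radians(22.2)]; X,Y=619.8,-70
ctrl.move_linear([X,Y,185],o,speed=40); ctrl.move_linear([X,Y,240],o,speed=120)
ctrl.ungrasp()
for n in ["scene","side"]:
    p=ctrl.grab_frame(n); C=cloud(p); m=(abs(C[:,0]-620)<14)&(abs(C[:,1]+70)<14)&(C[:,2]>160)&(C[:,2]<178)
    print(n,m.sum(),C[m].mean(0).round(1),C[m][:,2].max())
ctrl.move_linear([X,Y,106],o,speed=90)
ctrl.gripper_close(50); s=ctrl.get_state(); print(s["clock"],s["opening"],s["wrist_force"],s["tool_pos"])
ctrl.move_linear([X,Y,210],o,speed=100)
y=0.3
ctrl.move_ptp([450,255,240],[np.pi,0,y])
s=ctrl.get_state(); print(s["clock"],s["opening"],s["wrist_force"],s["joint_positions"])
p=ctrl.grab_frame("wrist"); np.savez("w2.npz",**p); cv2.imwrite("pics/d.png",p["frame"])
C=cloud(p); m=(abs(C[:,0]-516)<60)&(abs(C[:,1]-279)<60)
M=C[m]; r=M[(M[:,2]>10)&(M[:,2]<22)]; print("rim",len(r),cv2.minAreaRect(r[:,:2].astype(np.float32)))
for t in ctrl.place_of(p,"tray_in")[:2]: print(t["conf"],np.round(t["uv"]),onz(p,t["uv"],5))
```

```text
scene 70 [622.5 -73.3 168.6] 173.45148678817068
side 51 [617.2 -67.7 169.4] 173.85413456924041
33.0833 0.40516847097856756 [ 0.27731413 -0.52565585  1.97253897] [620.15222021 -70.54614174 106.35991911]
35.65 0.4019269387699363 [ 0.71195886 -0.44995448 -5.41894905] [-0.05693396  0.29761526 -0.62382224  1.5650535   0.1786793   1.33644799
 -1.97573995]
rim 1484 ((517.3722534179688, 280.7399597167969), (90.05660247802734, 90.18759155273438), 89.01017761230469)
0.64 [274. 122.] [517.65304375 281.67090985   5.        ]
```

View pics/d.png

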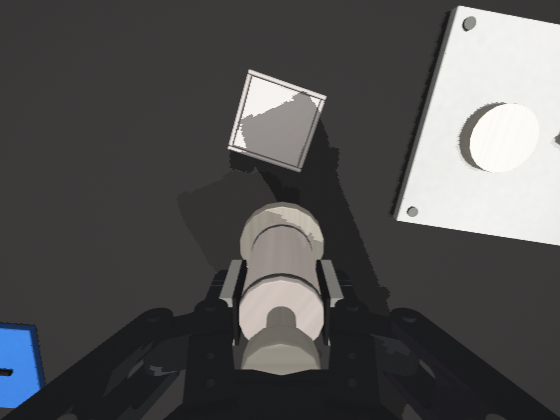

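The tray shows at (277,121) px, a 90.1 x 90.2 mm rim centred at (517.4, 280.7). The indenter is held straight at (281,280) px. Lowering into the tray.

Run:
```python
from h import *
o=[np.pi,0,0.3]; X,Y=517.4,280.7
ctrl.move_linear([X,Y,120],o,speed=120); ctrl.move_linear([X,Y,63],o,speed=50)
ctrl.pause(.2); b=ctrl.get_state()["wrist_force"][2]
z=lower(X,Y,63,48,o,b,step=.7)
ctrl.ungrasp(); ctrl.pause(.2)
ctrl.move_linear([X,Y,210],o,speed=120)
ctrl.move_ptp([430,250,270],o)
p=ctrl.grab_frame("wrist"); C=cloud(p); m=(abs(C[:,0]-X)<45)&(abs(C[:,1]-Y)<45); D=C[m]
for lo,hi in ((12,19),(85,94),(115,124)):
    q=D[(D[:,2]>lo)&(D[:,2]<hi)]
    if len(q): print(lo,len(q),cv2.minEnclosingCircle(q[:,:2].astype(np.float32)))
s=ctrl.get_state(); print(D[:,2].max(),s["clock"],s["wrist_force"])
p2=ctrl.grab_frame("scene")
cv2.imwrite("pics/e.png",cv2.resize(np.hstack([p["frame"],p2["frame"]]),(800,300)))
```

```text
contact z 55.99999999999997 f 2.9 [517.55297146 280.77412598  56.38808277] 41.0583
12 1758 ((517.5223388671875, 281.02886962890625), 62.24686050415039)
85 462 ((517.1361083984375, 281.413818359375), 18.280221939086914)
115 681 ((516.9697875976562, 281.23931884765625), 12.868484497070312)
121.99299448265006 43.8083 [-0.61225497  0.15267748 -1.01390758]
```

View pics/e.png

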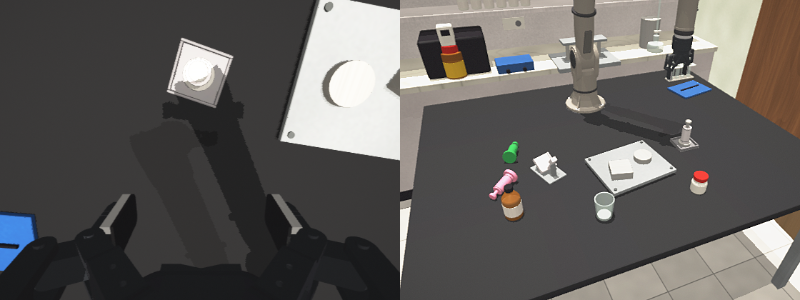

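The indenter stands upright in the tray (wrist (200,73), scene (686,135)), and the bystanders are untouched.

```bash
python3 -c "
from plant import ctrl
print(ctrl.job_done())"
```

```text
the job is handed in; nothing more can be done
None
```

The job is handed in at about 44 s: the indenter was stood on the square block, its plunger pressed to the stop and held for over a second (peak about 20 N), and it is now parked upright and centred in the grey tray, with the bottle, jar and beaker left where they were.

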